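Close the bench kiln for firing

TASK

Close up the jeweller's kiln for firing: push its door gently shut, neither slamming nor forcing it, until the catch takes hold and the door stays shut by itself; then slide the vent damper's grip on the roof all the way to its end stop, towards the side away from the hinges. Leave the crucible and loupe on the roof and the other things on the bench where they are.

Things in the scene. Friction and masses are not known exactly. Their poses are not given: they have to be found in the camera images.
- kiln: grey steel bench kiln, fixed: case 220 deep (x) x 240 wide (y), roof 220 above the bench. Origin: centre of its footprint on the bench; x runs from front to back (the front face, with the door, is the plane x = -110), y towards the side of the door's free edge, z up. The robot must not press on the door or case with more than 28 N, nor on the damper at its stop with more than 45 N.
- hood_lip (a point): middle of the front lower edge of the steel heat hood, at (-175, 0, 207) in the kiln's frame. The hood juts 65 from the case front over its whole width, 12 thick, just above the door: the last part of the door's travel is beneath it, so the nearly shut door must be reached slantwise from the front, under the hood. Axes as the kiln's.
- door_hinge (a point): on the door's upright hinge axis at its lower edge, (-119, -95, 25) in the kiln's frame; its axes turn with the door and equal the kiln's at door angle 0. The door is a grey panel reaching 190 along this y, 165 along z, and 18 thick (x -9 to +9; outer face x = -9).
- door_handle (a point): middle of the door's dark bar handle, 8 thick, upright, 45 long, bar centre 22 off the outer face, 168 from the hinge axis, 148 above the bench; axes as door_hinge
- door_face (a point): point on the door's plain outer face, 125 from the hinge axis, 85 above the bench, a good place to push; axes as door_hinge (-x points out of the face). Forces at this point: the open door swings with 0.5 N; below 0.24 rad a spring plunger pushes back with 2 to 4 N, then come catch and stop (see catch_tongue).
- catch_tongue (a point): round 7 mm head of the tongue on the door's inner face, 14 off it, 163 from the hinge axis. Somewhere between 0.23 and 0.09 rad it meets a spring roller in the case: 10 to 18 N at door_face, then a click, and the door is drawn in onto a rubber stop (15 N/mm at door_face). The keeper's depth is set differently each time, unseen: feel the force peak, drop and rise again past 20 N.
- door (a joint): opening angle of the door, rad: 0 = flush with the case front, grows as the free edge swings out (to 1.7). Starts 0.65 to 1.1 and stays where it is left above 0.4. Seated on the catch it rests anywhere from 0.02 to 0.15 (4 to 29 mm proud at the free edge, the vent gap); if the catch has not taken, it springs back to 0.22 or more when let go.
- damper (a joint): position of the vent damper's grip along its track on the roof, m: 0 at the end by the hinge side, grows along the kiln's +y; rigid end stop at 0.070. Starts between 0 and 0.02. Sliding takes about 4 N.
- damper_top (a point): centre of the top of the damper's black grip, 275 above the bench, at kiln x = -15, kiln y = -35 mm + joint value. The grip is 28 (kiln x) x 20 (kiln y) x 40 high, on a steel track 40 wide, 120 long, 14 high that lies along the kiln's y on the roof.
- crucible: small white ceramic crucible on the kiln roof, 48 dia x 34 high; loose bystander, origin at the centre of its underside (mm)
- jar: glass jar with steel lid, 60 dia x 85 high, beside the kiln; loose bystander, origin at the centre of its underside (mm)
- bur_block: round white block holding ten burs, 76 dia, 54 high over the burs; loose bystander, origin at the centre of its underside (mm)
- stone_tray: flat black tray with small stones stuck down in it, 140 x 190 x 18 high, in front of the kiln; loose bystander, origin at the centre of its underside (mm)
- mandrel: steel ring mandrel standing on its foot, 44 dia foot, 100 high, tapering to 12; loose bystander, origin at the centre of its underside (mm)
- file: wooden-handled file lying flat beside the kiln, 170 long, handle 26 thick; loose bystander, origin at the centre of its underside (mm)
- loupe: black loupe standing on end on the kiln roof, 38 dia x 28 high; loose bystander, origin at the centre of its underside (mm)

How it is judged:
By the outcome, as a careful person would: the job done as asked, in the order asked, and still so for the second after the job is handed in, with the robot touching nothing.
It also fails if it takes over 50 s, if anything falls off the work surface, if the arm or the gripper's body presses on something with over 40 N, if the wrist force passes 120 N, or if a joint passes its speed limit or range.

ROBOT

A 6-joint arm with a two-finger parallel gripper is mounted at the origin on the work surface. World frame = base frame: x ahead of the robot, y to its left, z up, the work surface at z = 0. Lengths are in mm, angles in rad, forces in N, time in s.
With the tool pointing down it reaches from about 250 to 800 mm from the base axis. Payload 8.5 kg.
Tool frame: the origin (TCP) lies on the front face of the gripper's body, between the roots of the fingers; the fingertips stand 73 mm ahead of it and the grasp point (between the pads) lies 54 mm ahead of it; z points along the fingers, y is the direction in which the jaws open and shut (so a half turn about z gives the same grasp; the last joint's range is limited). The gripper opens to 85 mm and grips with 20 to 120 N. Pads are 22 mm wide; open, the fingers measure 114 mm over their backs; the gripper's body (76 mm by 85 mm) begins 54 mm behind the grasp point. The pads swing forward as they close: fully open they stand 13 mm farther back than shut.
Start: joints at [-1.256, 0.238, -0.013, 1.319, 0, 1.571], TCP at [162.541, -499.166, 303.876] pointing down, gripper open.
Joint ranges: [-2.66, 2.66], [-1.03, 1.9], [-1.14, 1.46], [-1.82, 2.27], [-1.45, 1.34], [-3.14, 3.14]. Speed limits (rad/s): [2.22, 2.22, 2.79, 3.14, 3.14, 3.14].

INTERFACE

Orientations are given as a rotation vector (axis times angle).
In Python, from rig import telemetry, vision, bot gives the robot as it stands.
- The arm moves only by the tool jog_arm, never from a script. Its argument "commands" is a list of rows, each a list of 3 entries, a list of its own where there are three numbers: the shift along the tool's x, y, z scaled (see below), then the turn, a rotation vector about the tool's x, y, z scaled (see below), then the closure in counts, from 0 (fully open) to 255 (shut). In form: [[[dx, dy, dz], [rx, ry, rz], gripper], ...]. A call has 1 to 10 rows; each row is the pose to reach, as a shift and turn from the pose commanded when the call began, along the tool's axes at that moment; what a row does not reach only later rows make up. The controller multiplies each number of a shift by 15 cm and each number of a turn by pi/4 rad. A row lasts 1/8 s, in which the tool goes at most 62.5 mm and 10.7 degrees, less where a joint would pass 70% of its speed; a pose out of reach is approached as far as the arm can. A call with a number of a shift or a turn outside -1 to 1 is refused whole. A call with a gripper value outside its range is refused whole. The fingers move at their own pace and stop on an object; the grip force is fixed at half the most. Time passes only in rows, so rows that repeat a pose let the fingers close. It gives the time, the measured TCP pose, the force and the opening at its end, in the units of the state.
- telemetry.read_state(): the state, without advancing time (a new reading comes with each control period).
- vision.get_image(name): name is "side" or "top"; returns (picture, depth): 384x512x3 uint8, red, green, blue; 384x512 float32, mm along the optical axis (not along the pixel's ray), 0 where there is no reading.
- vision.calibration(name): a dict with "K" (3x3 intrinsics, pixels), "D" ([k1, k2, p1, p2, k3] as OpenCV has them; the pictures are not rectified), "position" and "attitude" of the camera in the world. Camera axes: x right, y down, z forward; pixel columns grow to the right and rows downward; lengths in mm; the calibration is good to about 2 mm. A picture is of the moment at which its call begins. calibration takes no time and is no camera call.
- bot.hand_in(): hands the job in, once; it reports no verdict.
The state is a dict: "t": time; "joint_pos": joint angles; "qd": joint speeds; "tau": joint torques, N m; "eef_pos": TCP position; "orientation": TCP orientation; "wrist_force": force on the tool from outside, world axes, zero at the start; "moment": the same for the moment, N m; "gripper_width": opening from 0.0 (shut) to 1.0 (fully open).
Only numpy, scipy, OpenCV 4.12 (cv2) and the standard library are available. Lean on these libraries where they do the work, as an engineer would, in place of code of your own. Each camera call takes 0.05 s, during which the arm holds its last target. There are 200 camera calls.

## Working session

There is one attempt and no reset: what is moved stays moved. The work goes in short steps, Python scripts to look and compute and a tool call to move; the robot and the scene stay as the last step left them, time stands still between calls to the robot, and variables do not carry over. Pictures are saved under pics/ and viewed, on a budget of 10 in all, crops included, one or two more only if the job needs it, and the job is handed in when it is done.

Besides the shell and the picture viewer there is one more tool, called after ">>>" as a command line: name --argument value ..., lists and objects as JSON in quotes. jog_arm: Moves the arm, as the interface text tells. Shifts and turns lie within -1 to 1; 1 stands for 15 cm of shift or pi/4 rad of turn. Its arguments: {"type":"object","properties":{"commands":{"type":"array"}},"required":["commands"]}

```bash
mkdir -p pics; ls; python3 - <<'E'
from rig import telemetry, vision, bot
import cv2,numpy as np
print(telemetry.read_state())
ims=[]
for n in("side","top"):
    p,d=vision.get_image(n); np.savez(f"pics/{n}0.npz",p=p,d=d)
    cv2.imwrite(f"pics/{n}0.png",p[:,:,::-1]); print(n,vision.calibration(n))
E
```

```text
pics
{'t': 0.0, 'joint_pos': array([-1.25603249e+00,  2.38785902e-01, -1.42613731e-02,  1.31919485e+00,
        7.48570766e-06,  1.57078591e+00]), 'qd': array([ 1.18067250e-03,  1.20500473e-04,  3.48350003e-04,  1.77202979e-03,
       -2.31115916e-03, -8.65241858e-06]), 'tau': array([ 3.27229653e-03, -5.38784266e+01,  3.46433151e+01,  1.84698589e-02,
        3.05441927e-04, -1.41111076e-05]), 'eef_pos': array([ 162.44076634, -498.90908145,  303.2720898 ]), 'orientation': array([-3.10135172e+00, -4.92183462e-01,  3.44166531e-04]), 'wrist_force': array([ 0.18460009,  0.49705204, -0.71224922]), 'moment': array([ 0.00476168, -0.02568655,  0.00109812]), 'gripper_width': 1.0030893973247257}
side {'K': array([[349.27619259,   0.        , 254.65916678],
       [  0.        , 349.27619259, 193.34525116],
       [  0.        ,   0.        ,   1.        ]]), 'D': array([0.02307558, 0.        , 0.        , 0.        , 0.        ]), 'position': array([537.58892979, 719.87356886, 592.14897056]), 'attitude': array([-0.1230509 ,  2.68290938, -1.50204099])}
top {'K': array([[346.73628814,   0.        , 259.72284703],
       [  0.        , 346.73628814, 187.91354788],
       [  0.        ,   0.        ,   1.        ]]), 'D': array([-0.09772313,  0.        ,  0.        ,  0.        ,  0.        ]), 'position': array([466.57294634,  41.46010188, 935.07061699]), 'attitude': array([-2.12373707,  2.14916374, -0.21160245])}
```

View pics/side0.png

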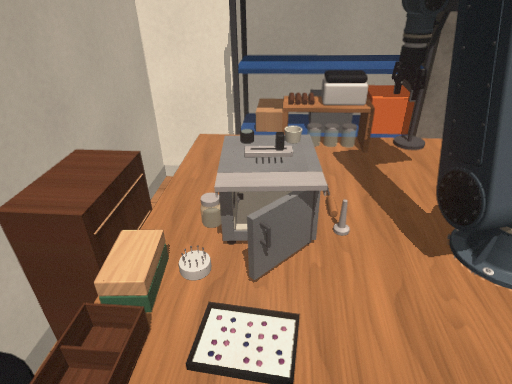

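View pics/top0.png

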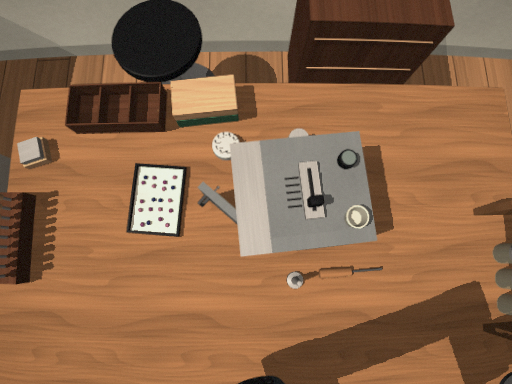

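The side view has the kiln with its front towards the camera. The door's free edge is at (252,262), the handle at (266,237) and the hinge at (312,205). In the top view the roof spans about (235–375, 133–255), the damper grip is at (316,201) at the hinge end of its track, and the door edge is at (203,188). The crucible is at (358,216) and the loupe at (347,158).

```bash
cat > h.py <<'E'
import numpy as np,cv2
from scipy.spatial.transform import Rotation as R
from rig import telemetry, vision, bot
def cloud(n,d):
    c=vision.calibration(n); h,w=d.shape
    u,v=np.meshgrid(np.arange(w),np.arange(h))
    q=cv2.undistortPoints(np.stack([u,v],-1).reshape(-1,1,2).astype(float),c["K"],c["D"]).reshape(h,w,2)
    P=np.dstack([q,np.ones((h,w))])*d[...,None]
    return P@R.from_rotvec(c["attitude"]).as_matrix().T+c["position"]
E
cat > m.py <<'E'
from h import *
z=np.load("pics/top0.npz");P=cloud("top",z["d"]);p=z["p"].astype(int)
z2=np.load("pics/side0.npz");S=cloud("side",z2["d"])
print("bench",np.median(P[300,50:200,2]),np.median(S[300,330:420,2]))
def main(m):
    n,l,s,c=cv2.connectedComponentsWithStats(m.astype(np.uint8)); return l==1+np.argmax(s[1:,4])
reg=np.zeros(P.shape[:2],bool);reg[120:265,225:385]=1
m=main(reg&(abs(P[...,2]-219)<9)); r=P[m]
print("roof z",np.percentile(r[:,2],[5,50,95]))
x0=cv2.minAreaRect(r[:,:2].astype(np.float32));print("roof rect",x0,cv2.boxPoints(x0))
m=main(reg&(P[...,2]>262)); g=P[m];print("grip",m.sum(),g.min(0),g.max(0),np.median(g,0))
gx=cv2.minAreaRect(g[:,:2].astype(np.float32));print(gx)
# side view
reg=np.zeros(S.shape[:2],bool);reg[125:160,225:320]=1
m=main(reg&(S[...,2]>262)); g=S[m];print("grip side",m.sum(),g.min(0),g.max(0),np.median(g,0))
reg=np.zeros(S.shape[:2],bool);reg[110:190,210:335]=1
m=main(reg&(abs(S[...,2]-219)<9));r=S[m];print("roof side",np.percentile(r[:,2],[5,50,95]),cv2.minAreaRect(r[:,:2].astype(np.float32)),cv2.boxPoints(cv2.minAreaRect(r[:,:2].astype(np.float32))))
# door by side view patch
for (u,v) in [(285,225),(290,240),(295,215),(257,235),(256,262),(266,237),(285,250),(305,230)]: print((u,v),S[v,u].round(0))
for nm,(u,v) in dict(cruc=(358,216),loupe=(347,158),mandrel=(296,280),file=(337,272),tray=(158,200),bur=(226,146),jar=(299,135)).items(): print(nm,P[v,u].round())
E
python3 m.py
```

```text
bench 0.028418000932447285 -0.24586440899338413
roof z [217.80492582 219.96237236 222.10957684]
roof rect ((587.86962890625, -62.20330810546875), (240.70013427734375, 286.5822448730469), 5.575045585632324) [[ 454.16818   68.71808]
 [ 482.0095  -216.50858]
 [ 721.57104 -193.1247 ]
 [ 693.72974   92.10196]]
grip 154 [466.57294634 -95.26258834 263.5697309 ] [573.26068406  41.46010188 935.07061699] [561.70808137 -80.53031067 274.09806122]
((524.4384155273438, -22.584243774414062), (27.00749969482422, 170.5020751953125), 33.09764099121094)
grip side 63 [554.80386867 -91.5353704  262.04769764] [572.65383015 -65.78449184 274.61308859] [564.3165903  -70.84967153 271.28136272]
roof side [215.37931267 218.40684049 220.37543758] ((589.8524169921875, -61.08221435546875), (240.18128967285156, 289.5670471191406), 5.604953289031982) [[ 456.19507   71.27997]
 [ 484.4768  -216.90265]
 [ 723.50977 -193.4444 ]
 [ 695.228     94.73822]]
(285, 225) [542.  91. 126.]
(290, 240) [529.  77.  72.]
(295, 215) [520.  69. 138.]
(257, 235) [598. 155. 144.]
(256, 262) [601. 160.  74.]
(266, 237) [581. 134. 123.]
(285, 250) [540.  88.  51.]
(305, 230) [493.  36.  72.]
cruc [ 533. -176.  226.]
loupe [ 651. -153.  250.]
mandrel [394. -61.  76.]
file [ 407. -175.   24.]
tray [603. 298.  12.]
bur [746. 113.  30.]
jar [757. -79.  85.]
```

Both views agree. The roof rectangle is 240×286 mm at z≈220, so the kiln origin is about (592, −94) with its +y axis at yaw 0.097. The hinge is about (486, 15) and the door about 0.76 rad open. The grip top is at z≈274. Next I'll plan the approach.

```bash
cat >> h.py <<'E'
O=np.array([592.,-94,0]);YAW=0.097
KY=np.array([np.cos(YAW),np.sin(YAW),0]);KX=np.array([np.sin(YAW),-np.cos(YAW),0])
H=O-119*KX-95*KY
def face(th,r=125,off=9,z=85):   # point on/off door outer face
    a=YAW+th;return H+r*np.array([np.cos(a),np.sin(a),0])+off*np.array([-np.sin(a),np.cos(a),0])+[0,0,z]
def rot(d,y):                    # tool z along d, tool y near y
    d=d/np.linalg.norm(d);y=y-d*(d@y);y=y/np.linalg.norm(y);return np.column_stack([np.cross(y,d),y,d])
def down(az): return rot(np.array([0,0,-1.]),np.array([np.cos(az),np.sin(az),0]))
def slant(A,el): return rot(np.array([np.cos(el)*np.cos(A),np.cos(el)*np.sin(A),-np.sin(el)]),np.array([-np.sin(A),np.cos(A),0]))
def now():
    s=telemetry.read_state();return s["eef_pos"],R.from_rotvec(s["orientation"]).as_matrix()
def plan(wps,p=None,Q=None):     # wps: (TCP pos, rotation matrix)
    if p is None:p,Q=now()
    for P,T in wps:
        sh=Q.T@(P-p)/150; tu=R.from_matrix(Q.T@T).as_rotvec()/(np.pi/4)
        n=max(np.linalg.norm(P-p)/62.5,np.linalg.norm(tu)*45/10.7)
        print(sh.round(3).tolist(),tu.round(3).tolist(),"rows>=%.1f"%n);p,Q=P,T
E
python3 - <<'E'
from h import *
z=np.load("pics/side0.npz");S=cloud("side",z["d"])
q=np.array([S[v,u] for u in range(275,305) for v in range(215,250)]); q=q[(q[:,2]>40)&(q[:,2]<180)]
vx,vy,x,y=cv2.fitLine(q[:,:2].astype(np.float32),cv2.DIST_HUBER,0,.01,.01).ravel()
th=np.arctan2(vy,vx)-YAW;print("door",th,"dist hinge->face",(H[:2]-[x,y])@[-vy,vx]);print("H",H)
A,el=-1.2,np.radians(35);T=slant(A,el);d=T[:,2]
tip=face(th,125,50);pre=tip-73*d;print("tip",tip,"tcp",pre)
f=np.array
plan([(f([230,-400,390]),down(-.9)),(f([330,-300,470]),down(-.6)),(f([390,-180,480]),down(-.3)),(f([410,-40,480]),down(0.1)),(f([420,100,450]),down(.4)),
 (f([440,200,370]),slant(-1.2,np.radians(62))),(f([460,240,260]),slant(-1.2,np.radians(45))),(pre,T)])
E
```

```text
door 0.75233966 dist hinge->face -7.809186746261156
H [485.92167002  15.24004718   0.        ]
tip [530.93933266 142.11955299  85.        ] tcp [509.2710277  197.85371874 126.87107985]
[0.632, -0.489, -0.577] [-0.002, -0.0, -0.453] rows>=2.4
[0.937, -0.108, -0.533] [0.0, 0.0, -0.382] rows>=2.6
[0.886, -0.122, -0.067] [0.0, 0.0, -0.382] rows>=2.2
[0.931, -0.148, 0.0] [0.0, 0.0, -0.509] rows>=2.3
[0.922, 0.16, 0.2] [0.0, 0.0, -0.382] rows>=2.3
[0.562, 0.382, 0.533] [0.009, -0.622, 0.036] rows>=2.6
[0.521, 0.221, 0.553] [-0.0, -0.378, -0.0] rows>=1.9
[0.358, 0.204, 0.897] [0.0, -0.222, -0.0] rows>=2.4
```

>>> jog_arm --commands '[[[0.63,-0.49,-0.58],[0,0,-0.45],255],[[0.63,-0.49,-0.58],[0,0,-0.45],255],[[0.63,-0.49,-0.58],[0,0,-0.45],255],[[0.63,-0.49,-0.58],[0,0,-0.45],255]]'

```text
t: 0.6
eef_pos: [230.3, -399.6, 391.5]
orientation: [2.966, 1.03, 0.0]
wrist_force: [-0.2, 0.1, -0.7]
gripper_width: 0.147
```

>>> jog_arm --commands '[[[0.94,-0.11,-0.53],[0,0,-0.38],255],[[0.94,-0.11,-0.53],[0,0,-0.38],255],[[0.94,-0.11,-0.53],[0,0,-0.38],255],[[0.94,-0.11,-0.53],[0,0,-0.38],255]]'

```text
t: 1.1
eef_pos: [331.4, -299.8, 470.1]
orientation: [2.781, 1.461, -0.0]
wrist_force: [0.9, -0.7, 0.2]
gripper_width: -0.001
```

>>> jog_arm --commands '[[[0.89,-0.12,-0.07],[0,0,-0.38],255],[[0.89,-0.12,-0.07],[0,0,-0.38],255],[[0.89,-0.12,-0.07],[0,0,-0.38],255],[[0.89,-0.12,-0.07],[0,0,-0.38],255]]'

```text
t: 1.6
eef_pos: [391.1, -180.3, 479.7]
orientation: [-2.533, -1.856, 0.002]
wrist_force: [-0.2, 0.6, 0.3]
gripper_width: 0.005
```

>>> jog_arm --commands '[[[0.93,-0.15,0],[0,0,-0.51],255],[[0.93,-0.15,0],[0,0,-0.51],255],[[0.93,-0.15,0],[0,0,-0.51],255],[[0.93,-0.15,0],[0,0,-0.51],255]]'

```text
t: 2.1
eef_pos: [411.7, -40.6, 480.3]
orientation: [-2.114, -2.323, 0.001]
wrist_force: [-0.6, 0.4, -0.3]
gripper_width: -0.002
```

>>> jog_arm --commands '[[[0.92,0.16,0.2],[0,0,-0.38],255],[[0.92,0.16,0.2],[0,0,-0.38],255],[[0.92,0.16,0.2],[0,0,-0.38],255],[[0.92,0.16,0.2],[0,0,-0.38],255]]'

```text
t: 2.6
eef_pos: [422.9, 98.9, 450.1]
orientation: [-1.746, -2.611, 0.002]
wrist_force: [-0.1, 0.0, -0.3]
gripper_width: 0.0
```

Tracking is good, so I'll tilt and descend in front of the door.

>>> jog_arm --commands '[[[0.56,0.38,0.53],[0.01,-0.62,0.04],255],[[0.56,0.38,0.53],[0.01,-0.62,0.04],255],[[0.56,0.38,0.53],[0.01,-0.62,0.04],255],[[0.56,0.38,0.53],[0.01,-0.62,0.04],255]]'

```text
t: 3.1
eef_pos: [443.3, 198.7, 370.1]
orientation: [1.544, 2.235, -0.388]
wrist_force: [0.7, -0.4, -0.1]
gripper_width: -0.002
```

>>> jog_arm --commands '[[[0.52,0.22,0.55],[0,-0.38,0],255],[[0.52,0.22,0.55],[0,-0.38,0],255],[[0.52,0.22,0.55],[0,-0.38,0],255]]'

```text
t: 3.48
eef_pos: [463.4, 238.0, 257.1]
orientation: [1.384, 2.006, -0.586]
wrist_force: [0.5, -0.2, 0.6]
gripper_width: -0.0
```

```bash
python3 - <<'E'
from h import *
p,Q=now();s=telemetry.read_state();print(p,Q[:,2],s["joint_pos"],s["wrist_force"])
T=slant(-1.2,np.radians(35))
plan([(face(.752,125,50)-73*T[:,2],T)])
E
```

```text
[463.35794609 237.97031048 257.12738911] [ 0.24193892 -0.66554723 -0.70605413] [ 0.76934236  0.46019523 -0.00951093  1.48983949 -0.70287769  2.12130356] [ 0.51521515 -0.1643767   0.5537226 ]
[0.361, 0.202, 0.865] [-0.02, -0.22, 0.0] rows>=2.3
```

>>> jog_arm --commands '[[[0.36,0.2,0.86],[-0.02,-0.22,0],255],[[0.36,0.2,0.86],[-0.02,-0.22,0],255],[[0.36,0.2,0.86],[-0.02,-0.22,0],255],[[0.36,0.2,0.86],[-0.02,-0.22,0],255]]'

```text
t: 3.98
eef_pos: [511.1, 197.9, 134.6]
orientation: [1.287, 1.865, -0.653]
wrist_force: [0.8, -0.4, 0.3]
gripper_width: 0.0
```

```bash
python3 - <<'E'
from h import *
p,Q=now();s=telemetry.read_state();print(p,"tip",p+73*Q[:,2],s["joint_pos"],s["wrist_force"])
p_,d=vision.get_image("side");cv2.imwrite("pics/side1.png",cv2.resize(p_[120:320,180:440,::-1],None,fx=3,fy=3))
T=slant(-1.2,np.radians(35))
# rows for the arc from off 50 to face, then swinging to th=.30
rows=[(face(t,125,o)-73*T[:,2]) for t,o in [(.752,25),(.752,9),(.70,9),(.65,9),(.6,9),(.54,9),(.48,9),(.42,9),(.36,9),(.30,9)]]
for r in rows: print((Q.T@(r-p)/150).round(3).tolist())
print(R.from_matrix(Q.T@T).as_rotvec()/(np.pi/4))
E
```

```text
[511.10901379 197.94304521 134.55931003] tip [533.00523364 142.50533738  92.4141311 ] [ 0.70589799  0.63184202 -0.14875013  1.21963708 -0.88280497  2.11964926] [ 0.76619946 -0.37508308  0.30701467]
[-0.041, 0.065, 0.148]
[-0.095, 0.114, 0.225]
[-0.116, 0.136, 0.256]
[-0.138, 0.155, 0.286]
[-0.159, 0.173, 0.318]
[-0.186, 0.191, 0.356]
[-0.214, 0.206, 0.395]
[-0.242, 0.219, 0.435]
[-0.27, 0.228, 0.475]
[-0.299, 0.235, 0.516]
[ 0.00554744 -0.00588394 -0.01358859]
```

View pics/side1.png

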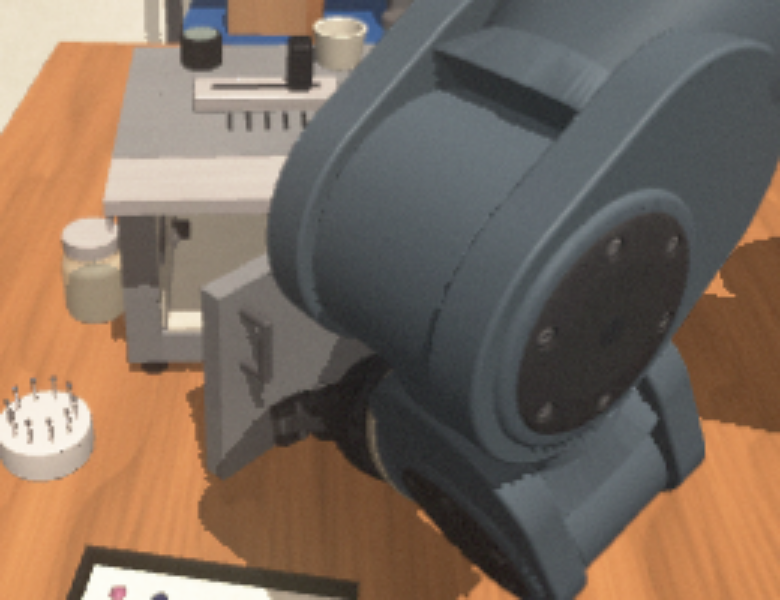

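The fingertips are closed, about 40 mm off the door face, well inboard of the handle (crop (255,345)). The arm is clear of the hood. Now a slow approach to contact.

>>> jog_arm --commands '[[[-0.02,0.03,0.08],[0,0,0],255],[[-0.04,0.065,0.148],[0,0,0],255],[[-0.055,0.08,0.17],[0,0,0],255],[[-0.068,0.09,0.187],[0,0,0],255],[[-0.08,0.102,0.206],[0,0,0],255],[[-0.095,0.114,0.225],[0,0,0],255],[[-0.105,0.125,0.24],[0,0,0],255],[[-0.116,0.136,0.256],[0,0,0],255],[[-0.127,0.145,0.271],[0,0,0],255],[[-0.138,0.155,0.286],[0,0,0],255]]'

```text
t: 5.28
eef_pos: [548.8, 164.9, 125.1]
orientation: [1.28, 1.866, -0.653]
wrist_force: [-0.6, -0.2, -0.4]
gripper_width: -0.001
```

```bash
cat > arc.py <<'E'
from h import *
import sys
p,Q=now();s=telemetry.read_state();tip=p+73*Q[:,2];print("tip",tip.round(1),"F",s["wrist_force"].round(2))
v=tip-H;r=v[:2]@v[:2];th=np.arctan2(v[1],v[0])-YAW-np.arctan2(9,np.sqrt(r-81));print("th est",th,"r",np.sqrt(r-81),"Fn",s["wrist_force"]@np.array([-np.sin(YAW+th),np.cos(YAW+th),0]))
for t in map(float,sys.argv[1:]):
    print(t,(Q.T@(face(t)-73*Q[:,2]-p)/150).round(3).tolist())
E
python3 arc.py .6 .56 .52 .48 .44 .4 .37 .34 .32 .3
```

```text
tip [571.  109.5  83.1] F [-0.6  -0.24 -0.35]
th est 0.6684031754032691 r 126.6356745481725 Fn 0.24228959732003602
0.6 [-0.042, 0.014, 0.039]
0.56 [-0.06, 0.026, 0.064]
0.52 [-0.078, 0.037, 0.09]
0.48 [-0.096, 0.047, 0.116]
0.44 [-0.115, 0.055, 0.143]
0.4 [-0.134, 0.062, 0.17]
0.37 [-0.148, 0.067, 0.19]
0.34 [-0.162, 0.071, 0.21]
0.32 [-0.172, 0.073, 0.224]
0.3 [-0.181, 0.075, 0.237]
```

>>> jog_arm --commands '[[[-0.03,0.007,0.02],[0,0,0],255],[[-0.042,0.014,0.039],[0,0,0],255],[[-0.06,0.026,0.064],[0,0,0],255],[[-0.078,0.037,0.09],[0,0,0],255],[[-0.096,0.047,0.116],[0,0,0],255],[[-0.115,0.055,0.143],[0,0,0],255],[[-0.134,0.062,0.17],[0,0,0],255],[[-0.148,0.067,0.19],[0,0,0],255],[[-0.162,0.071,0.21],[0,0,0],255],[[-0.172,0.073,0.224],[0,0,0],255]]'

```text
t: 6.52
eef_pos: [574.4, 129.4, 127.0]
orientation: [1.28, 1.866, -0.653]
wrist_force: [-0.2, 1.3, 0.3]
gripper_width: -0.002
```

```bash
python3 arc.py .3 .28 .26 .24 .22 .20; python3 - <<'E'
from h import *
p_,d=vision.get_image("top");cv2.imwrite("pics/top1.png",cv2.resize(p_[100:300,150:410,::-1],None,fx=3,fy=3));np.savez("pics/top1.npz",p=p_,d=d)
E
```

```text
tip [596.6  74.   85.1] F [-0.24  1.35  0.25]
th est 0.31896255430675613 r 124.977870555123 Fn 1.3306171768898627
0.3 [-0.009, 0.002, 0.013]
0.28 [-0.018, 0.003, 0.027]
0.26 [-0.028, 0.004, 0.04]
0.24 [-0.037, 0.005, 0.054]
0.22 [-0.047, 0.006, 0.068]
0.2 [-0.057, 0.006, 0.081]
```

View pics/top1.png

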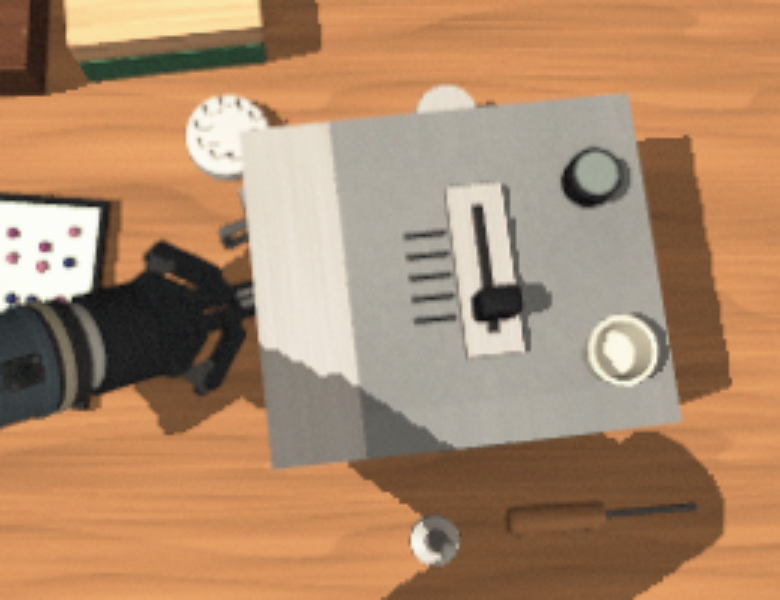

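The top view shows the fingertips at the door under the hood lip (crop (250,297)). The handle (235,232) and the finger linkages are clear, and nothing else has moved. Now to creep forward into the plunger zone.

>>> jog_arm --commands '[[[-0.009,0.002,0.013],[0,0,0],255],[[-0.018,0.003,0.027],[0,0,0],255],[[-0.028,0.004,0.04],[0,0,0],255],[[-0.032,0.004,0.047],[0,0,0],255]]'

```text
t: 7.08
eef_pos: [578.0, 121.9, 126.9]
orientation: [1.28, 1.866, -0.653]
wrist_force: [-1.5, 2.6, 0.7]
gripper_width: 0.001
```

```bash
python3 arc.py .24 .23 .22 .21 .2 .19 .18 .17
```

```text
tip [600.2  66.4  84.9] F [-1.48  2.57  0.73]
th est 0.2523122718357278 r 124.889088521233 Fn 2.922718981078611
0.24 [-0.006, 0.001, 0.008]
0.23 [-0.011, 0.001, 0.015]
0.22 [-0.016, 0.002, 0.022]
0.21 [-0.021, 0.002, 0.029]
0.2 [-0.025, 0.002, 0.036]
0.19 [-0.03, 0.002, 0.042]
0.18 [-0.035, 0.001, 0.049]
0.17 [-0.04, 0.001, 0.056]
```

>>> jog_arm --commands '[[[-0.006,0.001,0.008],[0,0,0],255],[[-0.011,0.001,0.015],[0,0,0],255]]'

```text
t: 7.32
eef_pos: [578.9, 119.9, 126.9]
orientation: [1.28, 1.867, -0.652]
wrist_force: [-8.2, 12.3, 5.2]
gripper_width: -0.003
```

>>> jog_arm --commands '[[[-0.005,0,0.007],[0,0,0],255]]'

```text
t: 7.45
eef_pos: [579.2, 119.0, 126.9]
orientation: [1.28, 1.868, -0.652]
wrist_force: [-8.0, 9.9, 3.6]
gripper_width: 0.002
```

>>> jog_arm --commands '[[[-0.005,0,0.007],[0,0,0],255]]'

```text
t: 7.58
eef_pos: [579.7, 117.6, 127.0]
orientation: [1.28, 1.867, -0.652]
wrist_force: [-4.8, 4.8, 2.4]
gripper_width: 0.0
```

>>> jog_arm --commands '[[[-0.005,0,0.007],[0,0,0],255]]'

```text
t: 7.7
eef_pos: [580.4, 116.0, 127.0]
orientation: [1.28, 1.866, -0.653]
wrist_force: [-0.9, -0.1, 0.3]
gripper_width: -0.002
```

```bash
python3 arc.py .21 .2 .19 .18 .17 .16 .15
```

```text
tip [602.6  60.5  85. ] F [-0.91 -0.09  0.28]
th est 0.20142478184231985 r 124.80262529726187 Fn 0.17956788072149757
0.21 [0.004, 0.001, -0.006]
0.2 [-0.001, 0.001, 0.001]
0.19 [-0.006, 0.001, 0.008]
0.18 [-0.01, 0.001, 0.015]
0.17 [-0.015, 0.001, 0.021]
0.16 [-0.02, 0.0, 0.028]
0.15 [-0.025, 0.0, 0.035]
```

The force peaked at about 14 N and dropped to 0, so the catch clicked and the door was drawn in. Now I'll follow up onto the stop in ~1.2 mm steps.

>>> jog_arm --commands '[[[-0.005,0,0.007],[0,0,0],255]]'

```text
t: 7.82
eef_pos: [581.1, 114.4, 127.0]
orientation: [1.28, 1.865, -0.653]
wrist_force: [0.3, 0.4, 0.2]
gripper_width: -0.002
```

>>> jog_arm --commands '[[[-0.005,0,0.007],[0,0,0],255]]'

```text
t: 7.95
eef_pos: [581.6, 113.2, 127.0]
orientation: [1.28, 1.865, -0.653]
wrist_force: [-2.3, 2.9, 0.3]
gripper_width: -0.005
```

>>> jog_arm --commands '[[[-0.0025,0,0.0035],[0,0,0],255]]'

```text
t: 8.07
eef_pos: [581.8, 112.7, 127.0]
orientation: [1.28, 1.866, -0.653]
wrist_force: [-1.6, 2.8, 0.8]
gripper_width: 0.002
```

>>> jog_arm --commands '[[[-0.003,0,0.004],[0,0,0],255]]'

```text
t: 8.2
eef_pos: [582.0, 112.2, 127.0]
orientation: [1.28, 1.866, -0.653]
wrist_force: [-2.9, 4.9, 1.1]
gripper_width: 0.002
```

>>> jog_arm --commands '[[[-0.004,0,0.005],[0,0,0],255]]'

```text
t: 8.32
eef_pos: [582.2, 111.6, 127.0]
orientation: [1.28, 1.867, -0.652]
wrist_force: [-5.7, 9.8, 2.8]
gripper_width: 0.002
```

>>> jog_arm --commands '[[[-0.002,0,0.003],[0,0,0],255]]'

```text
t: 8.45
eef_pos: [582.3, 111.4, 127.0]
orientation: [1.28, 1.867, -0.652]
wrist_force: [-6.9, 10.8, 3.7]
gripper_width: -0.003
```

>>> jog_arm --commands '[[[-0.003,0,0.004],[0,0,0],255]]'

```text
t: 8.57
eef_pos: [582.4, 111.0, 127.0]
orientation: [1.28, 1.868, -0.652]
wrist_force: [-10.0, 14.1, 4.0]
gripper_width: -0.004
```

>>> jog_arm --commands '[[[-0.002,0,0.003],[0,0,0],255]]'

```text
t: 8.7
eef_pos: [582.5, 110.7, 127.0]
orientation: [1.28, 1.868, -0.651]
wrist_force: [-11.7, 16.2, 5.6]
gripper_width: -0.002
```

>>> jog_arm --commands '[[[-0.002,0,0.003],[0,0,0],255]]'

```text
t: 8.82
eef_pos: [582.6, 110.4, 127.0]
orientation: [1.28, 1.869, -0.651]
wrist_force: [-13.1, 17.4, 6.2]
gripper_width: 0.002
```

```bash
python3 arc.py .3; python3 -c "
from rig import telemetry as t;s=t.read_state();print(s['joint_pos'])"
```

```text
tip [604.8  55.1  84.9] F [-13.13  17.42   6.24]
th est 0.15467541921091527 r 125.04232270913275 Fn 20.136872462240536
0.3 [0.069, -0.003, -0.1]
[ 0.51287497  0.59591321 -0.21580076  0.94204156 -0.9437031   1.80721134]
```

The force went peak, drop, then past 20 N (normal 20.1 N), so the door should be seated. I'll back off and check that it stays.

>>> jog_arm --commands '[[[0,0,-0.02],[0,0,0],255],[[0,0,-0.06],[0,0,0],255],[[0,0,-0.25],[0,0,0],255],[[0,0,-0.5],[0,0,0],255],[[0,0,-0.8],[0,0,0],255],[[0,0,-1.0],[0,0,0],255],[[0,0,-1.0],[0,0,0],255]]'

```text
t: 9.7
eef_pos: [537.9, 224.6, 214.3]
orientation: [1.278, 1.866, -0.65]
wrist_force: [0.9, 0.1, 0.0]
gripper_width: 0.001
```

```bash
python3 - <<'E'
from h import *
p,Q=now();print(p,telemetry.read_state()["wrist_force"])
p_,d=vision.get_image("side");cv2.imwrite("pics/side2.png",cv2.resize(p_[120:320,180:440,::-1],None,fx=3,fy=3));np.savez("pics/side2.npz",p=p_,d=d)
S=cloud("side",d)
for v in range(200,250,8): print(v,[S[v,u].round().tolist() for u in (228,235,242,250,258)])
E
```

```text
[537.87441096 224.58404706 214.34366856] [0.94797016 0.06766927 0.04759568]
200 [[680.0, 25.0, 142.0], [656.0, 66.0, 170.0], [640.0, 62.0, 168.0], [623.0, 57.0, 166.0], [605.0, 54.0, 165.0]]
208 [[681.0, 26.0, 120.0], [657.0, 65.0, 148.0], [641.0, 63.0, 147.0], [623.0, 58.0, 145.0], [605.0, 55.0, 143.0]]
216 [[683.0, 25.0, 96.0], [658.0, 67.0, 127.0], [642.0, 61.0, 123.0], [624.0, 56.0, 121.0], [606.0, 53.0, 119.0]]
224 [[684.0, 26.0, 72.0], [659.0, 68.0, 104.0], [643.0, 63.0, 101.0], [624.0, 58.0, 99.0], [606.0, 54.0, 97.0]]
232 [[686.0, 24.0, 45.0], [660.0, 67.0, 80.0], [644.0, 63.0, 78.0], [625.0, 57.0, 75.0], [585.0, 256.0, 231.0]]
240 [[687.0, 27.0, 22.0], [661.0, 66.0, 55.0], [644.0, 63.0, 54.0], [626.0, 58.0, 50.0], [585.0, 265.0, 221.0]]
248 [[687.0, 31.0, -1.0], [662.0, 66.0, 29.0], [646.0, 62.0, 27.0], [626.0, 58.0, 26.0], [610.0, 25.0, -2.0]]
```

View pics/side2.png

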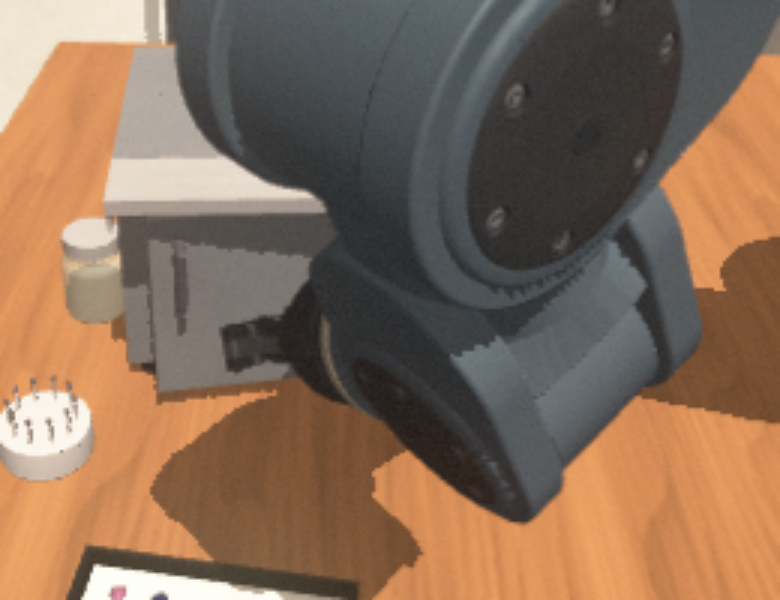

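With the tool away, the door face reads about 0.145 rad (free edge at crop (155,390)). That is well under the 0.22 spring-back, so the catch holds. Next, the damper.

```bash
python3 - <<'E'
from h import *
f=np.array
g=O-15*KX-69*KY;print(g)
plan([(f([470,240,330]),slant(-1.2,np.radians(58))),(f([440,140,430]),down(.3)),(f([460,20,440]),down(-.4)),(f([500,-60,420]),down(-.95)),(f([g[0],g[1],370]),down(YAW-np.pi/2)),(g+[0,0,323],down(YAW-np.pi/2))])
E
```

```text
[521.87163667 -85.75302138   0.        ]
[-0.485, -0.372, -0.668] [0.013, 0.509, -0.006] rows>=2.2
[-0.819, -0.428, -0.274] [0.025, 0.711, 0.088] rows>=3.0
[-0.804, -0.109, -0.067] [0.0, 0.0, 0.891] rows>=3.7
[-0.387, 0.453, 0.133] [0.0, 0.0, 0.7] rows>=2.9
[0.019, 0.224, 0.333] [0.0, 0.0, 0.667] rows>=2.8
[0.0, 0.0, 0.313] [0.0, 0.0, 0.0] rows>=0.8
```

>>> jog_arm --commands '[[[-0.485,-0.37,-0.67],[0.01,0.51,-0.01],255],[[-0.485,-0.37,-0.67],[0.01,0.51,-0.01],255],[[-0.485,-0.37,-0.67],[0.01,0.51,-0.01],255],[[-0.485,-0.37,-0.67],[0.01,0.51,-0.01],255]]'

```text
t: 10.25
eef_pos: [470.5, 238.7, 330.5]
orientation: [1.494, 2.186, -0.427]
wrist_force: [-0.6, 0.3, -0.7]
gripper_width: -0.001
```

>>> jog_arm --commands '[[[-0.82,-0.43,-0.27],[0.025,0.71,0.09],255],[[-0.82,-0.43,-0.27],[0.025,0.71,0.09],255],[[-0.82,-0.43,-0.27],[0.025,0.71,0.09],255],[[-0.82,-0.43,-0.27],[0.025,0.71,0.09],255],[[-0.82,-0.43,-0.27],[0.025,0.71,0.09],255]]'

```text
t: 10.88
eef_pos: [441.0, 138.8, 427.2]
orientation: [-1.864, -2.529, 0.009]
wrist_force: [0.4, 1.3, 0.0]
gripper_width: -0.002
```

>>> jog_arm --commands '[[[-0.8,-0.11,-0.07],[0,0,0.89],255],[[-0.8,-0.11,-0.07],[0,0,0.89],255],[[-0.8,-0.11,-0.07],[0,0,0.89],255],[[-0.8,-0.11,-0.07],[0,0,0.89],255],[[-0.8,-0.11,-0.07],[0,0,0.89],255]]'

```text
t: 11.5
eef_pos: [460.7, 20.7, 438.1]
orientation: [-2.613, -1.743, 0.007]
wrist_force: [-0.1, -0.1, 0.6]
gripper_width: -0.004
```

>>> jog_arm --commands '[[[-0.39,0.45,0.13],[0,0,0.7],255],[[-0.39,0.45,0.13],[0,0,0.7],255],[[-0.39,0.45,0.13],[0,0,0.7],255],[[-0.39,0.45,0.13],[0,0,0.7],255]]'

```text
t: 12.0
eef_pos: [500.2, -59.8, 419.2]
orientation: [-2.988, -0.971, 0.005]
wrist_force: [0.4, -0.3, -0.3]
gripper_width: 0.001
```

```bash
python3 - <<'E'
from h import *
p,Q=now();print(p,Q.round(2),telemetry.read_state()["joint_pos"])
g=O-15*KX-69*KY
plan([(g+[0,0,370],down(YAW-np.pi/2)),(g+[0,0,323],down(YAW-np.pi/2))])
E
```

```text
[500.20951603 -59.75081819 419.21490192] [[ 0.81  0.59 -0.  ]
 [ 0.59 -0.81 -0.  ]
 [-0.   -0.   -1.  ]] [-1.18380748e-01  1.92383532e-01  2.18337014e-01  1.59968292e+00
 -1.09165801e-03  2.39471588e+00]
[0.016, 0.226, 0.328] [-0.001, 0.004, 0.677] rows>=2.8
[0.0, 0.0, 0.313] [0.0, 0.0, 0.0] rows>=0.8
```

>>> jog_arm --commands '[[[0.016,0.226,0.33],[0,0,0.68],255],[[0.016,0.226,0.33],[0,0,0.68],255],[[0.016,0.226,0.33],[0,0,0.68],255],[[0.016,0.226,0.33],[0,0,0.68],255]]'

```text
t: 12.5
eef_pos: [521.7, -85.7, 370.6]
orientation: [3.138, 0.152, -0.002]
wrist_force: [0.3, 0.7, 0.2]
gripper_width: -0.002
```

>>> jog_arm --commands '[[[0,0,0.15],[0,0,0],255],[[0,0,0.313],[0,0,0],255],[[0,0,0.313],[0,0,0],255]]'

```text
t: 12.88
eef_pos: [520.8, -85.8, 322.8]
orientation: [-3.138, -0.151, 0.005]
wrist_force: [1.1, -0.2, 0.5]
gripper_width: 0.002
```

```bash
python3 - <<'E'
from h import *
p,Q=now();print(p,Q.round(3),telemetry.read_state()["wrist_force"])
a,d=vision.get_image("side");b,d2=vision.get_image("top")
S=cloud("side",d);reg=np.zeros(d.shape,bool);reg[125:160,225:330]=1
cv2.imwrite("pics/c3.png",np.hstack([cv2.resize(x[100:220,200:330,::-1],(390,360)) if i==0 else cv2.resize(x[110:270,220:390,::-1],(383,360)) for i,x in enumerate((a,b))]))
E
```

```text
[520.83144306 -85.83078525 322.77452488] [[ 0.995  0.096 -0.003]
 [ 0.096 -0.995  0.   ]
 [-0.003 -0.001 -1.   ]] [ 1.09334466 -0.23851157  0.5110381 ]
```

View pics/c3.png

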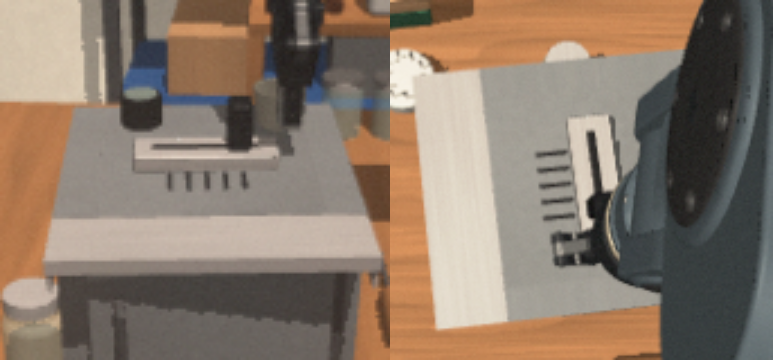

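The side crop shows the fingertips (290,115) beside the grip (240,122) on the hinge side, clear of the crucible and loupe, at a suitable height. Push along tool +x.

>>> jog_arm --commands '[[[0.04,0,0],[0,0,0],255],[[0.08,0,0],[0,0,0],255],[[0.12,0,0],[0,0,0],255],[[0.15,0,0],[0,0,0],255],[[0.18,0,0],[0,0,0],255],[[0.21,0,0],[0,0,0],255]]'

```text
t: 13.72
eef_pos: [552.9, -83.7, 324.0]
orientation: [-3.138, -0.14, 0.002]
wrist_force: [-4.3, 0.1, 1.2]
gripper_width: 0.003
```

>>> jog_arm --commands '[[[0.04,0,0],[0,0,0],255],[[0.08,0,0],[0,0,0],255],[[0.12,0,0],[0,0,0],255],[[0.16,0,0],[0,0,0],255],[[0.2,0,0],[0,0,0],255],[[0.23,0,0],[0,0,0],255],[[0.23,0,0],[0,0,0],255]]'

```text
t: 14.6
eef_pos: [588.0, -80.8, 323.9]
orientation: [3.138, 0.14, 0.0]
wrist_force: [0.2, 0.3, -0.2]
gripper_width: -0.003
```

```bash
python3 - <<'E'
from h import *
p,Q=now();print("kiln y of tip",(p-O)@KY,"x",(p-O)@KX,telemetry.read_state()["wrist_force"])
d=vision.get_image("side")[1];S=cloud("side",d);reg=np.zeros(d.shape,bool);reg[120:160,220:340]=1
m=reg&(S[...,2]>238)&(S[...,2]<273);q=(S[m]-O);K=np.c_[q@KX,q@KY,q[:,2]]
k=K[(abs(K[:,0]+15)<17)&(abs(K[:,1])<60)];print(np.percentile(k,[2,50,98],axis=0))
E
```

```text
kiln y of tip -2.7203001899729466 x -13.554045162614589 [ 0.1608042   0.28756437 -0.17544434]
[[-30.22079515 -10.96877138 240.21751635]
 [-26.44637025  13.55907939 260.8384255 ]
 [ -8.89500824  28.65705183 272.81190585]]
```

The grip centre is at about kiln y = 18, with the stop at 35, so roughly 17 mm remain.

>>> jog_arm --commands '[[[0.025,0,0],[0,0,0],255],[[0.05,0,0],[0,0,0],255],[[0.07,0,0],[0,0,0],255],[[0.085,0,0],[0,0,0],255]]'

```text
t: 15.15
eef_pos: [600.2, -79.6, 324.1]
orientation: [3.138, 0.14, -0.001]
wrist_force: [-2.8, -2.1, -0.5]
gripper_width: -0.004
```

>>> jog_arm --commands '[[[0.007,0,0],[0,0,0],255]]'

```text
t: 15.28
eef_pos: [601.2, -79.5, 324.1]
orientation: [3.138, 0.14, -0.001]
wrist_force: [-4.0, -1.6, 1.5]
gripper_width: -0.001
```

>>> jog_arm --commands '[[[0.007,0,0],[0,0,0],255]]'

```text
t: 15.4
eef_pos: [602.1, -79.4, 324.1]
orientation: [3.138, 0.14, -0.001]
wrist_force: [-3.2, -2.1, 0.5]
gripper_width: -0.002
```

>>> jog_arm --commands '[[[0.006,0,0],[0,0,0],255]]'

```text
t: 15.52
eef_pos: [603.0, -79.3, 324.0]
orientation: [-3.138, -0.14, 0.001]
wrist_force: [-3.1, -1.4, 0.1]
gripper_width: -0.0
```

>>> jog_arm --commands '[[[0.006,0,0],[0,0,0],255]]'

```text
t: 15.65
eef_pos: [603.8, -79.3, 324.0]
orientation: [3.138, 0.14, -0.001]
wrist_force: [-6.9, -2.1, 2.0]
gripper_width: 0.001
```

>>> jog_arm --commands '[[[0.004,0,0],[0,0,0],255]]'

```text
t: 15.78
eef_pos: [603.9, -79.3, 324.1]
orientation: [3.138, 0.14, -0.003]
wrist_force: [-6.9, -2.4, 2.7]
gripper_width: 0.007
```

>>> jog_arm --commands '[[[0.006,0,0],[0,0,0],255]]'

```text
t: 15.9
eef_pos: [604.1, -79.2, 324.1]
orientation: [3.138, 0.14, -0.005]
wrist_force: [-12.3, -3.6, 5.3]
gripper_width: -0.001
```

>>> jog_arm --commands '[[[0.005,0,0],[0,0,0],255],[[0.005,0,0],[0,0,0],255]]'

```text
t: 16.15
eef_pos: [604.2, -79.2, 324.1]
orientation: [3.138, 0.139, -0.007]
wrist_force: [-12.7, -3.5, 5.4]
gripper_width: -0.002
```

>>> jog_arm --commands '[[[0.008,0,0],[0,0,0],255],[[0.008,0,0],[0,0,0],255]]'

```text
t: 16.4
eef_pos: [604.5, -79.2, 324.1]
orientation: [3.138, 0.139, -0.01]
wrist_force: [-17.7, -3.4, 8.3]
gripper_width: -0.004
```

The damper is against its stop: 18 N, with only 0.7 mm of motion for the last ~3.4 mm commanded. I'll back off, lift, and retreat clear for a check.

>>> jog_arm --commands '[[[-0.03,0,0],[0,0,0],255],[[-0.1,0,0],[0,0,0],255],[[-0.12,0,-0.3],[0,0,0],255],[[-0.15,0,-0.7],[0,0,0],255],[[-0.3,0,-0.9],[0,0,0],255],[[-0.6,0,-0.9],[0,0,0],255],[[-0.9,0,-0.9],[0,0,0],255],[[-0.95,0,-0.9],[0,0,0],255]]'

```text
t: 17.4
eef_pos: [463.1, -91.5, 460.4]
orientation: [3.138, 0.139, 0.003]
wrist_force: [-0.3, -0.6, 0.0]
gripper_width: -0.004
```

>>> jog_arm --commands '[[[-0.3,0.3,0],[0,0,-0.3],255],[[-0.4,0.7,0],[0,0,-0.6],255],[[-0.5,0.95,0],[0,0,-0.8],255],[[-0.5,0.95,0],[0,0,-0.8],255],[[-0.5,0.95,0],[0,0,-0.8],255],[[-0.5,0.95,0],[0,0,-0.8],255]]'

```text
t: 18.15
eef_pos: [403.9, -239.9, 459.1]
orientation: [-2.943, -1.099, 0.0]
wrist_force: [-0.1, -0.3, 0.2]
gripper_width: -0.001
```

```bash
python3 - <<'E'
from h import *
p,Q=now();print(p,telemetry.read_state()["wrist_force"])
(a,d),(b,d2)=vision.get_image("side"),vision.get_image("top")
S=cloud("side",d);P=cloud("top",d2)
for nm,C,r in (("side",S,np.s_[120:170,220:330]),("top",P,np.s_[140:230,280:340])):
    q=C[r].reshape(-1,3);q=q[(q[:,2]>258)&(q[:,2]<285)]-O;K=np.c_[q@KX,q@KY,q[:,2]];k=K[(abs(K[:,0]+15)<25)&(abs(K[:,1])<70)];print(nm,len(k),np.percentile(k,[3,50,97],axis=0).round(1).tolist())
q=S[200:248,236:262].reshape(-1,3);q=q[(q[:,2]>30)&(q[:,2]<185)]
vx,vy,x,y=cv2.fitLine(q[:,:2].astype(np.float32),cv2.DIST_HUBER,0,.01,.01).ravel();print("door slope",np.arctan2(vy,vx)-YAW,"pt",x,y, "th",np.arctan2(y-H[1],x-H[0])-YAW-np.arcsin(9/np.hypot(x-H[0],y-H[1])))
for nm,(u,v) in dict(cruc=(358,216),loupe=(347,158),mandrel=(296,280),file=(337,272),tray=(158,200),bur=(226,146),jar=(299,135)).items(): print(nm,P[v,u].round())
cv2.imwrite("pics/c4.png",np.hstack([a[100:330,150:400,::-1],b[90:320,120:395,::-1]]))
E
```

```text
[ 403.88487094 -239.85445705  459.05688575] [-0.08724362 -0.34885401  0.19968378]
side 78 [[-29.8, 27.9, 258.6], [-27.0, 36.4, 269.9], [-5.5, 44.9, 274.0]]
top 161 [[-28.7, 25.2, 260.9], [-16.3, 33.4, 273.8], [-2.2, 43.5, 276.8]]
door slope 0.15162706 pt 626.7023 58.17861 th 0.1378542937770051
cruc [ 533. -176.  226.]
loupe [ 651. -153.  250.]
mandrel [394. -61.  74.]
file [ 407. -174.   25.]
tray [603. 298.  12.]
bur [746. 113.  30.]
jar [757. -79.  87.]
```

View pics/c4.png

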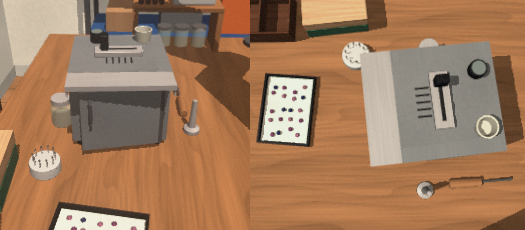

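The door is shut at about 0.14 rad and has held for 9 s. The grip is at the far end of its slot (right half, (442,80)), centred at kiln y ≈ 33–36 against the stop's 35. The bystanders are unmoved and the arm is clear.

```bash
python3 -c "
from rig import bot;print(bot.hand_in())"
```

```text
the job is handed in; nothing more can be done
None
```

The kiln is closed up and the job is handed in, at about 18 s on the robot's clock. No verdict came back.

- **Door:** I pushed it slowly shut at the face point, reaching slantwise under the hood. The force peaked at about 14 N, dropped to 0 as the catch clicked, then rose to 20 N on the stop. The highest total force I read was about 23 N, under the 28 N limit; forces were read only at the end of each move. About 9 s after I let go, the door was still at roughly 0.14 rad. That is near the top of the 0.02–0.15 seated range but well below the 0.22 spring-back.
- **Damper:** I slid the grip away from the hinges with shut fingertips until it met the end stop at about 18–20 N. The two cameras put its centre at kiln y ≈ 33 and 36 mm; the stop is at 35 mm.
- **Other things:** The spot checks on the crucible, loupe, jar, bur block, tray, mandrel and file all matched the start within 2 mm. The arm ended clear of everything, with almost no wrist force.
- **Disagreement between checks:** The door angle came out between 0.138 and 0.152 rad in the final picture, depending on how I measured it, and 0.155 rad while I was still pressing on it. All are within calibration error, and no check failed.

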